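# Snap the cover plate onto a grinder's control box

## Robot

A 6-joint arm with a two-finger parallel gripper is mounted at the origin on the work surface. World frame = base frame: x ahead of the robot, y to its left, z up, the work surface at z = 0. Lengths are in mm, angles in rad, forces in N, time in s.
With the tool pointing down it reaches from about 275 to 725 mm from the base axis. Payload 15.9 kg.
Tool frame: the origin (TCP) lies on the centre line of the jaws, within the pads' length; the fingertips stand 14 mm ahead of it and the grasp point (between the pads) lies 5 mm behind it; z points along the fingers, y is the line along which they close (so a half turn about z gives the same grasp; the last joint's range is limited). The gripper opens to 85 mm and grips with 20 to 120 N. Pads are 22 mm wide; open, the fingers measure 114 mm over their backs; the gripper's body (76 mm by 85 mm) begins 54 mm behind the grasp point. The pads swing forward as they close: fully open they stand 13 mm farther back than shut.
Start: joints at [0, 0.213, -0.034, 1.323, 0, 1.571], TCP at [499.985, -0, 245.306] pointing down, gripper open.
Joint ranges: [-2.98, 2.98], [-0.74, 1.72], [-1.14, 1.35], [-2.1, 2.04], [-1.57, 1.44], [-3.14, 3.14]. Speed limits (rad/s): [1.89, 1.89, 2.39, 2.57, 3.14, 3.14].

## Interface

Orientations are given as a 3x3 rotation matrix whose columns are the frame's x, y, z axes.
In Python, from bench import readout, optics, job, finder gives the robot as it stands.
- The arm moves only by the tool step_arm, never from a script. Its argument "series" is a list of rows, each an object with "xyz": the shift along the tool's x, y, z each as a share of 0.02 m, from -1 to 1, a list of three; "rot": the turn, a rotation vector about the tool's x, y, z each as a share of pi/4 rad, from -1 to 1, a list of three; "jaw": the closure, from -1 (fully open) to 1 (shut), so that 0 is half open. A call has 1 to 8 rows; each row shifts and turns the commanded pose from where the row before left it, along the tool's axes as they then stand; what a row does not reach is not made up. A row lasts 1/8 s, in which the tool goes at most 62.5 mm and 10.7 degrees, less where a joint would pass 70% of its speed; a pose out of reach is approached as far as the arm can. A call with a number of a shift or a turn outside -1 to 1 is refused whole. A call with a gripper value outside its range is refused whole. The fingers move at their own pace and stop on an object; "newtons" is the grip in N (left out, the last holds). Time passes only in rows, so rows that do not move let the fingers close. It gives the time, the measured TCP pose, the force, the opening and the grip force at its end, in the units of the state.
- readout.get_obs(): the state, without advancing time (a new reading comes with each control period).
- optics.camera(name): name is "scene" or "side" or "wrist"; returns (picture, depth): 480x640x3 uint8, red, green, blue; 480x640 float32, mm along the optical axis (not along the pixel's ray), 0 where there is no reading.
- optics.camera_info(name): a dict with "intrinsics" (3x3 intrinsics, pixels), "k1" (the pictures are not rectified: a ray, as slopes to the right and down, at radius r is drawn at 1 + k1 r^2 times it, then the intrinsics apply), "R" (3x3) and "t" (3): a world point X has camera coordinates R X + t; the wrist camera has in their place "T_tool_cam" (4x4, takes a point from camera to tool coordinates, whose origin is the TCP and whose axes are the flange's). Camera axes: x right, y down, z forward; pixel columns grow to the right and rows downward; lengths in mm; the calibration is good to about 2 mm. A picture is of the moment at which its call begins: read the wrist's pose just before it. camera_info takes no time and is no camera call.
- job.job_done(): hands the job in; it is judged then, once.
Trained networks look in the newest picture that a camera, given by its name, has taken for a name from the list of things; names that differ only in an ending like _2 or _b are one class to them, and where a whole thing is asked for, a point or a joint stands for the part that bears it (a point fixed in the world has none). Each returns a list of dicts, best first, with "confidence" (0 to 1); they miss things now and then, are a little off and sometimes report something else, mostly with a low value. They report only what shows in the picture. A call takes as long as a camera call.
- finder.boxes_of(query, camera): "xy" ([column, row] in pixels, amid what is visible of it).
- finder.outline_of(query, camera): "pixels" (480x640 bool, what is visible of it) and "xy" ([column, row] in pixels, amid what is visible of it).
- finder.pinpoint(query, camera): "xy" ([column, row] in pixels: a listed point, or the origin of a listed thing).
The state is a dict: "time": time; "joints": joint angles; "qvel": joint speeds; "joint_torque": joint torques, N m; "position": TCP position; "ee_rot": TCP orientation; "force": force on the tool from outside, world axes, zero at the start; "moment": the same for the moment, N m; "opening": finger opening in mm; "finger_force": force on a finger pad.
Only numpy, scipy, OpenCV 4.12 (cv2) and the standard library are available. Lean on these libraries where they do the work, as an engineer would, in place of code of your own. Each camera call takes 0.05 s, during which the arm holds its last target. There are 200 camera calls.

## Task

The control box of the knife grinder stands open on the bench. Pick up its loose metal cover plate by the black grip, set the plate's four corner holes over the four white snap standoffs in the box, and press it down evenly and gently, keeping it level, until all four have clicked through and the plate is fully home on every standoff; then let go. Do not slam or force it, and leave the other things on the bench where they are.

Things in the scene. Friction and masses are not known exactly. Their poses are not given: they have to be found in the camera images.
- plate: Loose bare aluminium cover plate, 150 (its x) x 100 (its y) x 5 mm thick, about 0.25 kg. Origin at the centre of its underside, z up. Starts lying flat on the bench, grip up. Four round through holes 10 mm across at x = +-60, y = +-36 mm. It fits either way round (a half turn about z makes no difference).
- grip (a point): Middle of the black grip block fixed on the plate's centre, 27 mm above the plate's underside. The block is 70 mm long (plate x), 16 mm wide (plate y) and 36 mm high; its top is 41 mm above the plate's underside.
- hole0 (a point): Underside centre of the plate's hole at x = -60, y = -36 mm in the plate's frame.
- hole1 (a point): Underside centre of the plate's hole at x = -60, y = +36 mm.
- hole2 (a point): Underside centre of the plate's hole at x = +60, y = -36 mm.
- hole3 (a point): Underside centre of the plate's hole at x = +60, y = +36 mm.
- box: Green open-topped control box fixed to the bench, 170 (its x) x 120 (its y) x 50 mm high; origin at the centre of its underside, z up. Inside, a chassis carries a blue circuit board and four white standoffs, nominally at x = +-60, y = +-36 mm in the box's frame. The parts bear at most 40 N between plate and box.
- shoulders (a point): Nominal centre of the four standoffs (on the box's z axis), at the height of their shoulders, 56 mm above the bench. TRUE POSITION DIFFERS: the chassis has assembly play, so all four stand together up to 6 mm off in box x and up to 6 mm off in box y (unknown, no turn; it does not shift under load). Find them by feel or sight. The plate's underside rests on the shoulders when home: a hard stop.
- tips (a point): The same nominal centre at the height of the pin tips, 76 mm above the bench (20 mm over the shoulders). Each pin: blunt tip 5 mm wide, widening to 8 mm at 6 mm below the tip, then straight to a 16 mm thick shoulder. If the plate's underside stops near 76 mm, it stands on the tips and the holes have missed.
- barbs (a point): The same nominal centre, 67 mm above the bench, about where the plate's underside first meets the orange sprung barbs, two per pin (its box +-y sides), 14 mm across, ending 6.5 mm over the shoulder. From here the push grows to 12 to 18 N for all four, then falls off as they click and the plate sinks to the shoulders. The chassis' rubber feet give 1 mm per 8 N, at most 5 mm, and spring back.
- rack: Bystander: dark wooden block with six round holes, 150 x 100 x 50 mm, loose; origin at the centre of its underside. Leave alone.
- oil: Bystander: yellow plastic oil bottle with red cap, 50 mm across, 120 mm high, loose; origin at the centre of its underside. Leave alone.
- stone: Bystander: reddish sharpening stone 60 x 170 x 25 mm, loose; origin at the centre of its underside. Leave alone.

How it is judged (in metres and radians):
On the way, in this order (a step that is already met when the one before it is completed fails the run):
1. the plate has been lifted clear of the bench (underside more than 50 mm up) (height (world z) of plate above 0.05 m), for 0.1 s.
2. the plate's four holes are down over the four standoffs (underside less than 14 mm above the shoulders at every hole) (horizontal distance between plate and box below 0.012 m and z of each of hole0, hole1, hole2, hole3 in the frame of box below 0.07 m).
At the end, for the whole second after the job is handed in: The plate rests on the box, its centre within 12 mm of the box's centre seen from above, its underside at every one of the four holes no more than 1.5 mm above the standoffs' shoulders (all four snapped), at rest and released (horizontal distance between plate and box below 0.012 m and z of hole0 in the frame of box between 0.053 and 0.0575 m and z of hole1 in the frame of box between 0.053 and 0.0575 m and z of hole2 in the frame of box between 0.053 and 0.0575 m and z of hole3 in the frame of box between 0.053 and 0.0575 m and linear speed of plate below 0.01 m/s); the robot touches nothing.
It fails at once if the force between plate and box goes over 40 N (contact force between plate and box above 40 N).
It fails at once if the plate hits the box at more than 0.6 m/s (contact force between plate and box above 1 N and linear speed of plate above 0.6 m/s).
It fails at once if the plate is tilted by more than 0.2 rad (angle between plate's own z axis and vertical above 0.2 rad).
It fails at once if a bystander (wooden block, oil bottle or sharpening stone) is moved by more than 30 mm (distance of any of rack, oil, stone from where it was at the start of the episode above 0.03 m).
It also fails if it takes over 72 s, if anything falls off the work surface, if the arm or the gripper's body presses on something with over 40 N, if the wrist force passes 120 N, or if a joint passes its speed limit or range.

## Working session

There is one attempt and no reset: what is moved stays moved. The work goes in short steps, Python scripts to look and compute and a tool call to move; the robot and the scene stay as the last step left them, time stands still between calls to the robot, and variables do not carry over. Pictures are saved under pics/ and viewed, at most 10 in all, crops included, and the job is handed in when it is done.

Besides the shell and the picture viewer there is one more tool, called after "Call:" as name([rows], argument=value, ...), one row to a line, values as JSON. step_arm: Moves the arm, as the interface text tells. Its arguments: {"type":"object","properties":{"series":{"type":"array"},"newtons":{"type":"number"}},"required":["series"]}

```bash
mkdir -p pics
cat > h.py <<'E'
import numpy as np, cv2
from bench import readout, optics, job, finder
def pose():
    o=readout.get_obs(); return np.array(o['position']),np.array(o['ee_rot'])
def ext(name,P=None):
    i=optics.camera_info(name)
    if name!='wrist': R=np.array(i['R']);t=np.array(i['t']); return i,R.T,-R.T@t
    p,Rt=P; T=np.array(i['T_tool_cam']); return i,Rt@T[:3,:3],Rt@T[:3,3]+p
def rays(i,uv):
    K=np.array(i['intrinsics']);uv=np.atleast_2d(np.array(uv,float))
    d=np.c_[(uv[:,0]-K[0,2])/K[0,0],(uv[:,1]-K[1,2])/K[1,1]];r=d.copy()
    for _ in range(20): r=d/(1+i['k1']*(r**2).sum(1,keepdims=True))
    return np.c_[r,np.ones(len(r))]
def onplane(name,uv,z,P=None):
    i,R,c=ext(name,P);w=rays(i,uv)@R.T
    return c+w*((z-c[2])/w[:,2])[:,None]
def cloud(name,depth,mask,P=None):
    i,R,c=ext(name,P);v,u=np.nonzero(mask&(depth>0))
    return (rays(i,np.c_[u,v])*depth[v,u][:,None])@R.T+c
E
python3 - <<'E'
from h import *
print(pose())
a,d=optics.camera('scene'); b,e=optics.camera('side')
cv2.imwrite('pics/a.png',cv2.resize(np.hstack([a,b])[:,:,::-1],(800,300)))
cv2.imwrite('pics/scene.png',a[:,:,::-1])
for n in ['plate','box','rack','oil','stone','grip']:
  for cam,dd in (('scene',d),('side',e)):
    r=finder.outline_of(n,cam)
    if not r: print(n,cam,None); continue
    r=r[0]; c=cloud(cam,dd,np.array(r['pixels']))
    if n in('plate','box','grip'):
        z=np.percentile(c[:,2],95);
    else: z=c[:,2].max()
    rect=cv2.minAreaRect(c[:,:2].astype(np.float32))
    print(n,cam,round(r['confidence'],2),np.round(r['xy']),np.round(np.median(c,0)),round(float(z)),np.round(rect[0]),np.round(rect[1]),round(rect[2],1))
E
```

```text
(array([4.99673641e+02, 3.01478308e-03, 2.44824766e+02]), array([[ 7.46717326e-06,  9.99999381e-01, -1.11247518e-03],
       [ 1.00000000e+00, -7.44452957e-06,  2.03584759e-05],
       [ 2.03501814e-05, -1.11247533e-03, -9.99999381e-01]]))
plate scene 0.9 [400. 262.] [558. 199.   7.] 42 [542. 195.] [160. 101.] 1.8
plate side 0.73 [302. 321.] [532. 204.   6.] 41 [543. 192.] [153. 113.] 0.7
box scene 0.98 [252. 206.] [ 538. -183.   31.] 55 [ 511. -205.] [178. 240.] 77.5
box side 0.63 [374. 234.] [ 522. -160.   34.] 55 [ 528. -204.] [216. 234.] 21.4
rack scene 0.56 [156. 185.] [ 578. -451.   49.] 57 [ 532. -498.] [218. 156.] 11.1
rack side 0.58 [394. 189.] [ 545. -426.   43.] 57 [ 554. -467.] [151. 116.] 8.6
oil scene 0.88 [253. 288.] [790. -38.  71.] 124 [741. -77.] [149.  56.] 38.6
oil side 0.94 [257. 227.] [766. -33.  59.] 123 [ 847. -153.] [ 50. 317.] 34.5
stone scene 0.68 [522. 331.] [650. 467.  25.] 30 [632. 469.] [ 81. 184.] 13.3
stone side 0.76 [172. 400.] [628. 485.  25.] 30 [648. 457.] [ 80. 198.] 12.3
grip scene 0.78 [397. 260.] [557. 199.   7.] 42 [542. 195.] [160.  98.] 1.7
grip side 0.6 [302. 318.] [533. 204.   6.] 41 [545. 191.] [157. 113.] 1.5
```

View pics/scene.png

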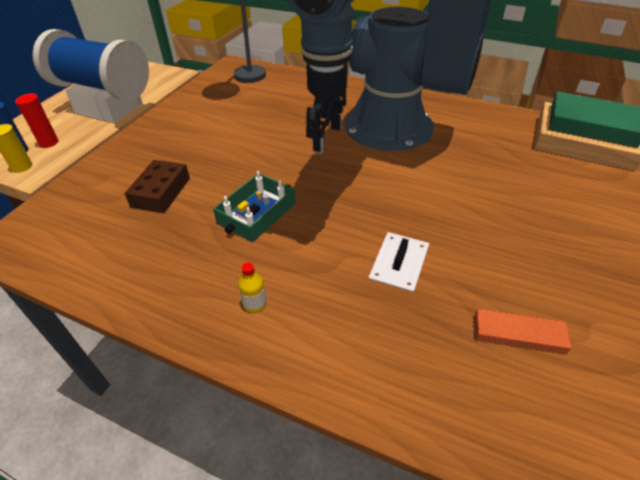

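The scene picture shows the plate at about (400,262) with its grip along world x, the box with four white pins at (255,207), and the bystanders well clear. I'm moving over the plate.

Call:
step_arm([
  {"xyz": [1, 0.25, 0], "rot": [0, 0, 0], "jaw": -1},
  {"xyz": [1, 0.25, 0], "rot": [0, 0, 0], "jaw": -1},
  {"xyz": [1, 0.25, 0], "rot": [0, 0, 0], "jaw": -1},
  {"xyz": [1, 0.25, 0], "rot": [0, 0, 0], "jaw": -1},
  {"xyz": [1, 0.25, 0], "rot": [0, 0, 0], "jaw": -1},
  {"xyz": [1, 0.25, 0], "rot": [0, 0, 0], "jaw": -1},
  {"xyz": [1, 0.25, 0], "rot": [0, 0, 0], "jaw": -1},
  {"xyz": [1, 0.25, 0], "rot": [0, 0, 0], "jaw": -1},
])

```text
time: 1.7
position: [540.3, 161.4, 245.2]
ee_rot: [[-0.0, 1.0, -0.0], [1.0, 0.0, -0.0], [-0.0, -0.0, -1.0]]
force: [-0.7, -0.1, -0.1]
opening: 85.5
finger_force: 0.0
```

Call:
step_arm([
  {"xyz": [1, 0, 0], "rot": [0, 0, 0.2], "jaw": -1},
  {"xyz": [0.7, 0, 0], "rot": [0, 0, 0.2], "jaw": -1},
  {"xyz": [0, 0, 0], "rot": [0, 0, 0.2], "jaw": -1},
  {"xyz": [0, 0, 0], "rot": [0, 0, 0.2], "jaw": -1},
  {"xyz": [0, 0, 0], "rot": [0, 0, 0.2], "jaw": -1},
  {"xyz": [0, 0, 0], "rot": [0, 0, 0.2], "jaw": -1},
  {"xyz": [0, 0, 0], "rot": [0, 0, 0.2], "jaw": -1},
  {"xyz": [0, 0, 0], "rot": [0, 0, 0.2], "jaw": -1},
])

```text
time: 2.7
position: [544.8, 187.3, 245.2]
ee_rot: [[0.947, 0.321, -0.002], [0.321, -0.947, 0.006], [-0.0, -0.007, -1.0]]
force: [0.5, 0.9, 0.4]
opening: 85.5
finger_force: 0.0
```

Run:
```python
from h import *
P=pose();print(np.round(P[0],1),np.round(P[1],3),np.round(readout.get_obs()['joints'],3))
a,d=optics.camera('wrist')
cv2.imwrite('pics/w1.png',a[:,:,::-1])
for n in ['hole0','hole1','hole2','hole3','grip']:
  for r in finder.pinpoint(n,'wrist'):
    print(n,round(r['confidence'],2),np.round(r['xy']),np.round(onplane('wrist',r['xy'],27 if n=='grip' else 5,P),1))
```

```text
[544.8 187.3 245.2] [[ 0.947  0.321 -0.002]
 [ 0.321 -0.947  0.006]
 [-0.    -0.007 -1.   ]] [0.328 0.374 0.184 1.38  0.007 3.142]
hole0 0.91 [270. 248.] [[484.2 232.8   5. ]]
hole0 0.84 [366. 161.] [[605.7 165.2   5. ]]
hole0 0.83 [299. 142.] [[601.5 236.3   5. ]]
hole0 0.74 [336. 266.] [[488.4 157.    5. ]]
hole1 0.91 [270. 248.] [[484.2 232.8   5. ]]
hole1 0.84 [366. 161.] [[605.7 165.2   5. ]]
hole1 0.83 [299. 142.] [[601.5 236.3   5. ]]
hole1 0.74 [336. 266.] [[488.4 157.    5. ]]
hole2 0.91 [270. 248.] [[484.2 232.8   5. ]]
hole2 0.84 [366. 161.] [[605.7 165.2   5. ]]
hole2 0.83 [299. 142.] [[601.5 236.3   5. ]]
hole2 0.74 [336. 266.] [[488.4 157.    5. ]]
hole3 0.91 [270. 248.] [[484.2 232.8   5. ]]
hole3 0.84 [366. 161.] [[605.7 165.2   5. ]]
hole3 0.83 [299. 142.] [[601.5 236.3   5. ]]
hole3 0.74 [336. 266.] [[488.4 157.    5. ]]
grip 0.7 [316. 209.] [[546.4 198.8  27. ]]
grip 0.24 [268. 246.] [[493.4 233.5  27. ]]
```

View pics/w1.png

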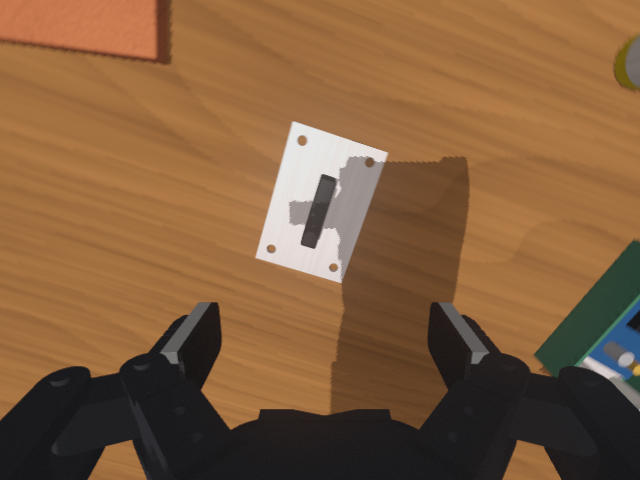

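The wrist picture shows the plate around (318,205), with its grip turned about 15° from the tool. Joint 6 is at its limit, so I'm turning the other way, to 183°.

Call:
step_arm([
  {"xyz": [0, 0, 0], "rot": [0, 0, -0.23], "jaw": -1},
  {"xyz": [0, 0, 0], "rot": [0, 0, -0.23], "jaw": -1},
  {"xyz": [0, 0, 0], "rot": [0, 0, -0.23], "jaw": -1},
  {"xyz": [0, 0, 0], "rot": [0, 0, -0.23], "jaw": -1},
  {"xyz": [0, 0, 0], "rot": [0, 0, -0.23], "jaw": -1},
  {"xyz": [0, 0, 0], "rot": [0, 0, -0.23], "jaw": -1},
  {"xyz": [0, 0, 0], "rot": [0, 0, -0.23], "jaw": -1},
  {"xyz": [0, 0, 0], "rot": [0, 0, -0.23], "jaw": -1},
])

```text
time: 4.0
position: [544.7, 186.6, 245.3]
ee_rot: [[-0.205, 0.979, -0.002], [0.979, 0.205, 0.006], [0.007, -0.001, -1.0]]
force: [-0.9, -0.1, 0.2]
opening: 85.7
finger_force: 0.0
```

Call:
step_arm([
  {"xyz": [0, 0, 0], "rot": [0, 0, -0.23], "jaw": -1},
  {"xyz": [0, 0, 0], "rot": [0, 0, -0.23], "jaw": -1},
  {"xyz": [0, 0, 0], "rot": [0, 0, -0.23], "jaw": -1},
  {"xyz": [0, 0, 0], "rot": [0, 0, -0.23], "jaw": -1},
  {"xyz": [0, 0, 0], "rot": [0, 0, -0.23], "jaw": -1},
  {"xyz": [0, 0, 0], "rot": [0, 0, -0.23], "jaw": -1},
  {"xyz": [0, 0, 0], "rot": [0, 0, -0.23], "jaw": -1},
  {"xyz": [0, 0, 0], "rot": [0, 0, -0.2], "jaw": -1},
])

```text
time: 5.0
position: [544.7, 186.6, 245.3]
ee_rot: [[-0.998, -0.057, -0.002], [-0.057, 0.998, 0.006], [0.002, 0.006, -1.0]]
force: [0.9, 0.7, 0.3]
opening: 85.6
finger_force: 0.0
```

Call:
step_arm([
  {"xyz": [0, 0, 1], "rot": [0, 0, 0], "jaw": -1},
  {"xyz": [0, 0, 1], "rot": [0, 0, 0], "jaw": -1},
  {"xyz": [0, 0, 0], "rot": [0, 0, 0], "jaw": -1},
])

```text
time: 5.38
position: [543.8, 186.5, 204.2]
ee_rot: [[-0.999, -0.052, -0.004], [-0.052, 0.999, 0.005], [0.004, 0.006, -1.0]]
force: [-0.5, -0.3, -0.6]
opening: 85.4
finger_force: 0.0
```

```bash
cat >> h.py <<'E'
def fitplate(pts, hx=60, hy=36):
    """pts: 4x2 world, unordered -> centre, yaw of the long axis in (-90,90], residual"""
    c=pts.mean(0);best=None
    M=np.array([[-hx,-hy],[-hx,hy],[hx,-hy],[hx,hy]],float)
    from itertools import permutations
    for p in permutations(range(4)):
        Q=pts[list(p)]-c;H=M.T@Q;a=np.arctan2(H[0,1]-H[1,0],H[0,0]+H[1,1])
        R=np.array([[np.cos(a),-np.sin(a)],[np.sin(a),np.cos(a)]]);e=np.abs(Q-M@R.T).max()
        if best is None or e<best[2]: best=(c,(np.degrees(a)+90)%180-90,e)
    return best
E
python3 - <<'E'
from h import *
P=pose();print(np.round(P[0],1),np.round(P[1],3),np.round(readout.get_obs()['joints'],3))
a,d=optics.camera('wrist')
cv2.imwrite('pics/w2.png',a[:,:,::-1])
r=finder.pinpoint('hole0','wrist');print([(np.round(x['xy']),round(x['confidence'],2)) for x in r])
g=cv2.cvtColor(a,cv2.COLOR_RGB2GRAY)
pts=np.array([onplane('wrist',x['xy'],5,P)[0,:2] for x in r[:4]])
print(fitplate(pts))
m=np.array(finder.outline_of('plate','wrist')[0]['pixels']);c=cloud('wrist',d,m,P);t=c[(c[:,2]<15)];print('rim',cv2.minAreaRect(t[:,:2].astype(np.float32)))
t=c[(c[:,2]>35)];print('grip',cv2.minAreaRect(t[:,:2].astype(np.float32)),t[:,2].max(),np.median(t[:,2]))
E
```

```text
[543.8 186.5 204.2] [[-0.999 -0.052 -0.004]
 [-0.052  0.999  0.005]
 [ 0.004  0.006 -1.   ]] [0.327 0.38  0.089 1.282 0.007 0.275]
[(array([294., 152.]), 0.97), (array([298., 273.]), 0.91), (array([363., 277.]), 0.65), (array([373., 152.]), 0.56)]
(array([541.98569041, 196.07150942]), np.float64(1.8148664500566412), np.float64(4.139224841786074))
rim ((545.3004760742188, 196.77406311035156), (152.65611267089844, 102.30965423583984), 1.9344370365142822)
grip ((543.9981689453125, 197.3406982421875), (69.32527160644531, 16.00066375732422), 1.5494132041931152) 43.188252452461484 40.66931391149234
```

Call:
step_arm([
  {"xyz": [-0.04, 0.54, 0], "rot": [0, 0, 0.03], "jaw": -1},
  {"xyz": [0, 0, 1], "rot": [0, 0, 0], "jaw": -1},
  {"xyz": [0, 0, 1], "rot": [0, 0, 0], "jaw": -1},
  {"xyz": [0, 0, 1], "rot": [0, 0, 0], "jaw": -1},
  {"xyz": [0, 0, 1], "rot": [0, 0, 0], "jaw": -1},
  {"xyz": [0, 0, 1], "rot": [0, 0, 0], "jaw": -1},
  {"xyz": [0, 0, 1], "rot": [0, 0, 0], "jaw": -1},
  {"xyz": [0, 0, 0], "rot": [0, 0, 0], "jaw": -1},
])

```text
time: 6.52
position: [544.3, 198.0, 85.0]
ee_rot: [[-1.0, -0.028, -0.003], [-0.028, 1.0, 0.006], [0.003, 0.006, -1.0]]
force: [1.1, -0.5, 0.4]
opening: 85.5
finger_force: 0.0
```

Call:
step_arm([
  {"xyz": [0, -0.03, 1], "rot": [0.008, -0.004, 0], "jaw": -1},
  {"xyz": [0, 0, 1], "rot": [0, 0, 0], "jaw": -1},
  {"xyz": [0, 0, 1], "rot": [0, 0, 0], "jaw": -1},
  {"xyz": [0, 0, 0], "rot": [0, 0, 0], "jaw": -1},
])

```text
time: 7.02
position: [544.5, 197.6, 25.6]
ee_rot: [[-1.0, -0.028, 0.0], [-0.028, 1.0, -0.0], [-0.0, -0.0, -1.0]]
force: [-0.4, -0.5, -0.1]
opening: 85.4
finger_force: 0.0
```

Call:
step_arm([
  {"xyz": [0, 0, 0], "rot": [0, 0, 0], "jaw": 0.5},
  {"xyz": [0, 0, 0], "rot": [0, 0, 0], "jaw": 1},
  {"xyz": [0, 0, 0], "rot": [0, 0, 0], "jaw": 1},
  {"xyz": [0, 0, 0], "rot": [0, 0, 0], "jaw": 1},
  {"xyz": [0, 0, 0], "rot": [0, 0, 0], "jaw": 1},
  {"xyz": [0, 0, 0], "rot": [0, 0, 0], "jaw": 1},
], newtons=80)

```text
time: 7.78
position: [545.0, 197.7, 25.9]
ee_rot: [[-1.0, -0.029, 0.002], [-0.029, 1.0, 0.0], [-0.002, 0.0, -1.0]]
force: [-1.4, -0.9, 6.5]
opening: 14.9
finger_force: 79.0
```

Call:
step_arm([
  {"xyz": [0, 0, -0.5], "rot": [0, 0, 0], "jaw": 1},
  {"xyz": [0, 0, -1], "rot": [0, 0, 0], "jaw": 1},
  {"xyz": [0, 0, -1], "rot": [0, 0, 0], "jaw": 1},
  {"xyz": [0, 0, -1], "rot": [0, 0, 0], "jaw": 1},
  {"xyz": [0, 0, -1], "rot": [0, 0, 0], "jaw": 1},
  {"xyz": [0, 0, -1], "rot": [0, 0, 0], "jaw": 1},
  {"xyz": [0, 0, -1], "rot": [0, 0, 0], "jaw": 1},
  {"xyz": [0, 0, -1], "rot": [0, 0, 0], "jaw": 1},
])

```text
time: 8.78
position: [544.3, 197.5, 176.5]
ee_rot: [[-1.0, -0.029, 0.001], [-0.029, 1.0, 0.0], [-0.001, 0.0, -1.0]]
force: [-0.4, 0.1, -2.7]
opening: 14.6
finger_force: 78.0
```

Call:
step_arm([
  {"xyz": [0, -1, -1], "rot": [0, 0, 0], "jaw": 1},
  {"xyz": [0, -1, -1], "rot": [0, 0, 0], "jaw": 1},
  {"xyz": [0, -1, -1], "rot": [0, 0, 0], "jaw": 1},
  {"xyz": [0, -1, 0], "rot": [0, 0, 0], "jaw": 1},
  {"xyz": [0, -1, 0], "rot": [0, 0, 0], "jaw": 1},
  {"xyz": [0, -1, 0], "rot": [0, 0, 0], "jaw": 1},
  {"xyz": [0, -1, 0], "rot": [0, 0, 0], "jaw": 1},
  {"xyz": [0, -1, 0], "rot": [0, 0, 0], "jaw": 1},
])

```text
time: 9.78
position: [548.9, 36.3, 235.1]
ee_rot: [[-1.0, -0.028, 0.001], [-0.028, 1.0, 0.0], [-0.001, -0.0, -1.0]]
force: [0.4, 0.9, -2.2]
opening: 14.6
finger_force: 78.1
```

Run:
```python
from h import *
P=pose();print(np.round(P[0],1),np.round(P[1],3),np.round(readout.get_obs()['joints'],3))
w,dw=optics.camera('wrist');a,d=optics.camera('scene');b,e=optics.camera('side')
i,R,c=ext('scene');j,S,f=ext('side')
cv2.imwrite('pics/w3.png',np.vstack([cv2.resize(w,(400,300)),cv2.resize(a[140:270,180:330],(400,300))])[:,:,::-1])
for cam,dd,PP in (('scene',d,None),('side',e,None),('wrist',dw,P)):
  for n in ['box','tips','shoulders']:
    for r in finder.pinpoint(n,cam)[:1]:
      print(cam,n,round(r['confidence'],2),np.round(r['xy'],1),np.round(onplane(cam,r['xy'],{'box':0,'tips':76,'shoulders':56}[n],PP),1))
  r=finder.outline_of('box',cam)
  if r:
    q=cloud(cam,dd,np.array(r[0]['pixels']),PP); q=q[(q[:,2]>46)&(q[:,2]<52)]
    print(cam,len(q),cv2.minAreaRect(q[:,:2].astype(np.float32)))
print(c,f)
```

```text
[548.9  36.3 235.1] [[-1.    -0.028  0.001]
 [-0.028  1.     0.   ]
 [-0.001 -0.    -1.   ]] [ 0.066  0.319  0.079  1.331 -0.     0.038]
scene box 0.6 [257.7 217.3] [[ 541.2 -174.7    0. ]]
scene tips 0.78 [253.  189.9] [[ 528.3 -184.8   76. ]]
scene shoulders 0.59 [254.3 197.6] [[ 532.6 -181.5   56. ]]
scene 429 ((528.5033569335938, -184.73590087890625), (125.23429870605469, 174.14154052734375), 79.20586395263672)
side box 0.75 [373.5 243.5] [[ 513.7 -169.4    0. ]]
side tips 0.93 [372.8 211.9] [[ 526.9 -193.1   76. ]]
side shoulders 0.88 [374.8 218.8] [[ 521.9 -196.5   56. ]]
side 498 ((554.3001708984375, -466.75592041015625), (150.05372619628906, 113.940673828125), 10.237447738647461)
wrist box 0.64 [110.9 183.9] [[ 528.6 -181.6    0. ]]
wrist tips 0.9 [ 57.7 196.4] [[ 529.3 -181.2   76. ]]
wrist shoulders 0.64 [ 72.3 193.5] [[ 530. -183.   56.]]
wrist 4329 ((529.1439208984375, -183.30809020996094), (123.13609313964844, 170.70848083496094), 79.06040954589844)
[1212.40172866  305.32383114  743.26479829] [155.87654833 953.79246582 655.85416588]
```

View pics/w3.png

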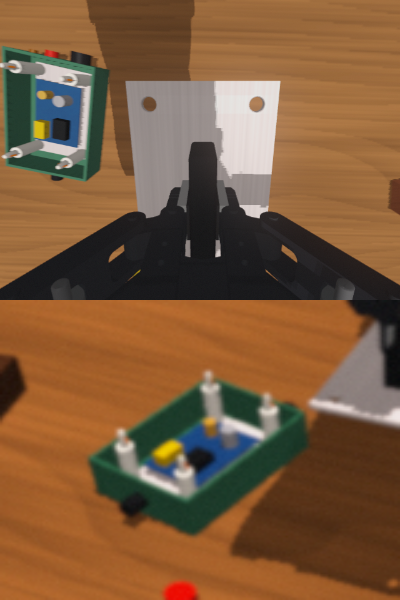

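The wrist view (top) shows the held plate with two holes at about (150,104) and (257,104) in the half-size crop, and the box at left with four pins. The box is near (529,-183) and its x axis is at about -11°. I'm aligning the yaw and moving closer beside it for a better pin measurement.

Call:
step_arm([
  {"xyz": [0, -1, 0], "rot": [0, 0, 0.14], "jaw": 1},
  {"xyz": [0, -1, 0], "rot": [0, 0, 0.14], "jaw": 1},
  {"xyz": [0, -1, 0], "rot": [0, 0, 0], "jaw": 1},
  {"xyz": [0, -1, 0], "rot": [0, 0, 0], "jaw": 1},
  {"xyz": [0, 0, 0], "rot": [0, 0, 0], "jaw": 1},
])

```text
time: 11.15
position: [540.0, -42.9, 235.5]
ee_rot: [[-0.982, 0.19, 0.001], [0.19, 0.982, -0.0], [-0.001, 0.0, -1.0]]
force: [-0.4, 0.2, -2.4]
opening: 15.0
finger_force: 78.4
```

```bash
cat >> h.py <<'E'
def pins(cam,d,P,c0=(529,-183.5)):
    i,R,c=ext(cam,P);q=cloud(cam,d,np.ones(d.shape,bool),P)
    q=q[(np.hypot(q[:,0]-c0[0],q[:,1]-c0[1])<95)&(q[:,2]>68)&(q[:,2]<80)]
    a=np.radians(-11);ex=np.array([np.cos(a),np.sin(a)]);ey=np.array([-ex[1],ex[0]])
    out=[]
    for sx in(-1,1):
        for sy in(-1,1):
            g=np.array(c0)+60*sx*ex+36*sy*ey
            k=q[np.hypot(*(q[:,:2]-g).T)<16]
            out.append((len(k),*(k.mean(0) if len(k) else [0]*3)))
    return np.array(out)
E
python3 - <<'E'
from h import *
P=pose();print(np.round(P[0],1),np.round(P[1],3),np.round(readout.get_obs()['joints'],3))
print(np.round(ext('wrist',P)[2]),np.round(ext('wrist',P)[1],2), optics.camera_info('wrist')['intrinsics'])
w,dw=optics.camera('wrist');cv2.imwrite('pics/w4.png',w[:,:,::-1])
p=pins('wrist',dw,P);print(np.round(p,1));print(fitplate(p[:,1:3]))
for r in finder.pinpoint('hole0','wrist'): print(np.round(r['xy']),round(r['confidence'],2),onplane('wrist',r['xy'],P[0][2]-21,P))
m=np.array(finder.outline_of('box','wrist')[0]['pixels']);q=cloud('wrist',dw,m,P);q=q[(q[:,2]>46)&(q[:,2]<53)];print(cv2.minAreaRect(q[:,:2].astype(np.float32)))
for r in finder.pinpoint('tips','wrist'): print(np.round(r['xy']),round(r['confidence'],2),onplane('wrist',r['xy'],76,P))
m=np.array(finder.outline_of('plate','wrist')[0]['pixels']);q=cloud('wrist',dw,m,P);print(np.percentile(q[:,2],[5,25,50,75,95]))
E
```

```text
[540.  -42.9 235.5] [[-0.982  0.19   0.001]
 [ 0.19   0.982 -0.   ]
 [-0.001  0.    -1.   ]] [-0.079  0.3    0.055  1.325  0.     0.112]
[469. -28. 364.] [[ 0.19  0.94  0.28]
 [ 0.98 -0.18 -0.05]
 [ 0.    0.29 -0.96]] [[352.56998601   0.         324.17948524]
 [  0.         352.56998601 242.53708175]
 [  0.           0.           1.        ]]
[[ 110.   459.7 -207.1   72.7]
 [  89.   473.4 -136.7   73.2]
 [  86.   576.5 -230.1   72.7]
 [  75.   590.1 -160.    72.8]]
(array([ 524.91253369, -183.49251066]), np.float64(-11.152486801466367), np.float64(0.6098197009792727))
[408. 166.] 0.89 [[486.74736441   3.85579481 214.48434051]]
[241. 168.] 0.69 [[474.65112873 -64.18175869 214.48434051]]
((529.131591796875, -183.24441528320312), (121.46639251708984, 170.5501708984375), 78.9068832397461)
[160. 245.] 0.77 [[ 529.24407992 -182.37939767   76.        ]]
[325. 322.] 0.6 [[628.39477376 -58.03056493  76.        ]]
[165. 244.] 0.19 [[ 529.33970145 -178.13591812   76.        ]]
[213.36089766 214.00372234 214.4859896  215.11451596 250.4680503 ]
```

View pics/w4.png

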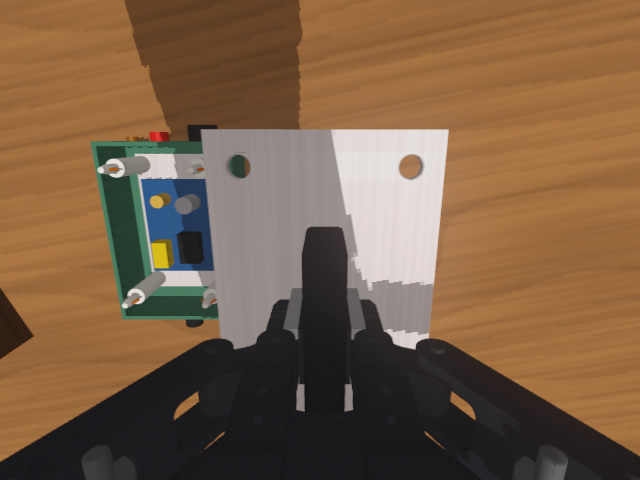

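The wrist view now shows the pins at about (105,168), (198,166), (130,300) and (212,298), and the plate holes at (238,167) and (411,167). The pins are centred about 4 mm off the box centre in -x. I'm moving over them.

Call:
step_arm([
  {"xyz": [-0.08, -0.89, 0], "rot": [0, 0, 0.005], "jaw": 1},
  {"xyz": [-0.08, -0.89, 0], "rot": [0, 0, 0], "jaw": 1},
  {"xyz": [-0.08, -0.89, 0], "rot": [0, 0, 0], "jaw": 1},
  {"xyz": [-0.08, -0.89, 0], "rot": [0, 0, 0], "jaw": 1},
  {"xyz": [-0.08, -0.89, 0], "rot": [0, 0, 0], "jaw": 1},
  {"xyz": [-0.08, -0.89, 0], "rot": [0, 0, 0], "jaw": 1},
  {"xyz": [-0.08, -0.89, 0], "rot": [0, 0, 0], "jaw": 1},
  {"xyz": [-0.08, -0.89, 0], "rot": [0, 0, 0], "jaw": 1},
])

```text
time: 12.4
position: [525.1, -184.9, 235.3]
ee_rot: [[-0.981, 0.194, 0.001], [0.194, 0.981, 0.0], [-0.001, 0.0, -1.0]]
force: [-0.6, 0.2, -1.8]
opening: 14.8
finger_force: 78.4
```

Call:
step_arm([
  {"xyz": [0, 0, 1], "rot": [0, 0, 0], "jaw": 1},
  {"xyz": [0, 0, 1], "rot": [0, 0, 0], "jaw": 1},
  {"xyz": [0, 0, 1], "rot": [0, 0, 0], "jaw": 1},
  {"xyz": [0, 0, 1], "rot": [0, 0, 0], "jaw": 1},
  {"xyz": [0, 0, 1], "rot": [0, 0, 0], "jaw": 1},
  {"xyz": [0, 0, 1], "rot": [0, 0, 0], "jaw": 1},
  {"xyz": [0, 0, 0], "rot": [0, 0, 0], "jaw": 1},
])

```text
time: 13.28
position: [524.5, -183.9, 114.2]
ee_rot: [[-0.981, 0.194, -0.001], [0.194, 0.981, 0.001], [0.001, 0.001, -1.0]]
force: [0.1, 0.2, -0.9]
opening: 14.3
finger_force: 78.4
```

Run:
```python
from h import *
o=readout.get_obs();P=pose();print(np.round(P[0],1),np.round(P[1],3),np.round(o['force'],1))
w,dw=optics.camera('wrist');np.save('w5.npy',w);np.save('d5.npy',dw)
cv2.imwrite('pics/w5.png',cv2.resize(w[100:260,180:460],None,fx=2.8,fy=2.8,interpolation=cv2.INTER_CUBIC)[:,:,::-1])
for s in range(-60,61,120):
  pass
```

```text
[ 524.5 -183.9  114.2] [[-0.981  0.194 -0.001]
 [ 0.194  0.981  0.001]
 [ 0.001  0.001 -1.   ]] [ 0.1  0.2 -0.9]
```

View pics/w5.png

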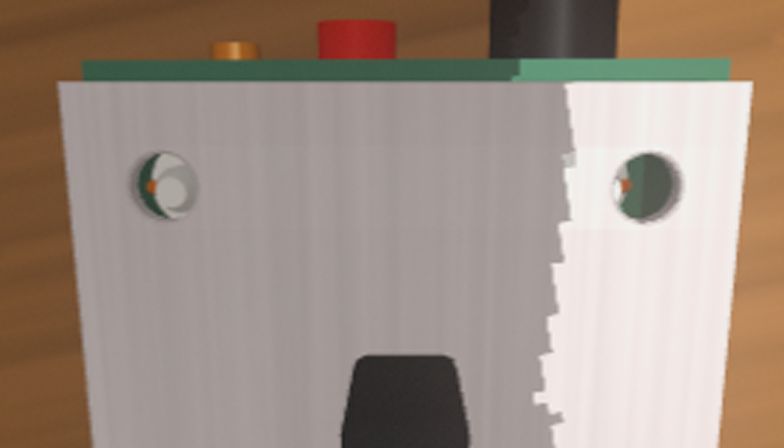

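Run:
```python
from h import *
P=pose();zt=P[0][2]-21
h=onplane('wrist',[[238.9,166.4],[411.1,166.8]],zt,P);t=onplane('wrist',[[241.4,168.9],[400.4,167.9]],76,P)
print(h,t); D=(t-h)[:,:2]@P[1][:2,:2];print('tool dx,dy',D,D.mean(0))
print('spacing',np.linalg.norm(h[0]-h[1]),np.linalg.norm(t[0]-t[1]))
q=cloud('wrist',np.load('d5.npy'),np.ones((480,640),bool),P);k=(abs(q[:,2]-zt)<4)&(np.hypot(q[:,0]-P[0][0],q[:,1]-P[0][1])<95);print(np.median(q[k,2]))
```

```text
[[ 458.81110145 -205.83690571   94.28343729]
 [ 472.84591827 -135.70196369   94.28343729]] [[ 460.67957053 -209.49666545   76.        ]
 [ 474.62994508 -136.58572553   76.        ]]
tool dx,dy [[-2.54359598 -3.22724915]
 [-1.92168468 -0.52049457]] [-2.23264033 -1.87387186]
spacing 71.52542327330336 74.23353763575783
94.17218606671821
```

Through the holes the tips sit about 2 mm (tool -x) and 2.6 mm (tool -y) off centre. I'm correcting and going a little lower to check.

Call:
step_arm([
  {"xyz": [-0.1, -0.13, 0], "rot": [0, 0, 0], "jaw": 1},
  {"xyz": [0, 0, 0.35], "rot": [0, 0, 0], "jaw": 1},
  {"xyz": [0, 0, 0], "rot": [0, 0, 0], "jaw": 1},
])

```text
time: 13.7
position: [526.7, -186.6, 108.0]
ee_rot: [[-0.981, 0.194, 0.001], [0.194, 0.981, 0.0], [-0.001, 0.0, -1.0]]
force: [-0.7, -0.6, -2.7]
opening: 15.0
finger_force: 78.4
```

Run:
```python
from h import *
o=readout.get_obs();P=pose();print(np.round(P[0],1),np.round(P[1],3),np.round(o['force'],1))
w,dw=optics.camera('wrist')
cv2.imwrite('pics/w6.png',cv2.resize(np.hstack([w[145:190,215:265],w[145:190,385:435]]),None,fx=8,fy=8,interpolation=cv2.INTER_CUBIC)[:,:,::-1])
```

```text
[ 526.7 -186.6  108. ] [[-0.981  0.194  0.001]
 [ 0.194  0.981  0.   ]
 [-0.001  0.    -1.   ]] [-0.7 -0.6 -2.7]
```

View pics/w6.png

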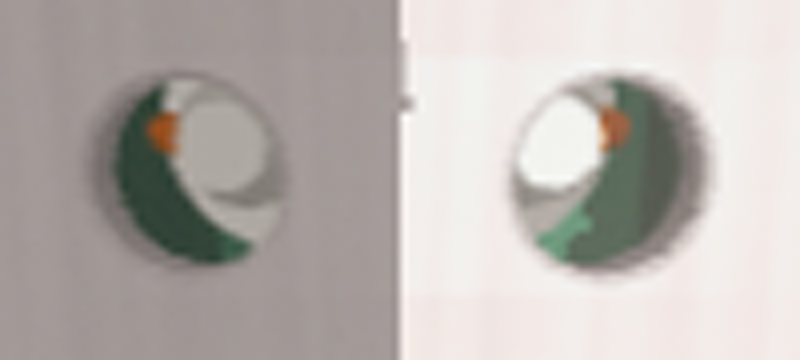

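Both holes show a full white tip. They are symmetric left to right, but sit slightly high in the hole (tip row about 145, hole row about 171 in the crop).

Run:
```python
from h import *
P=pose();zt=P[0][2]-21
f=lambda u,v,c0:[c0+u/8-.5,145+v/8-.5]
h=onplane('wrist',[f(188,170,215),f(212,172,385)],zt,P);t=onplane('wrist',[f(222,148,215),f(160,143,385)],76,P)
D=(t-h)[:,:2]@P[1][:2,:2];print('tool dx,dy',D,D.mean(0), np.linalg.norm(h[0]-h[1]),np.linalg.norm(t[0]-t[1]))
```

```text
tool dx,dy [[ 0.35428142 -0.70014929]
 [ 0.72861344 -0.28724806]] [ 0.54144743 -0.49369868] 71.79816940098725 72.21159315266804
```

Call:
step_arm([
  {"xyz": [0.025, -0.025, 0.1], "rot": [0, 0, 0], "jaw": 1},
  {"xyz": [0, 0, 0.1], "rot": [0, 0, 0], "jaw": 1},
  {"xyz": [0, 0, 0.1], "rot": [0, 0, 0], "jaw": 1},
  {"xyz": [0, 0, 0.05], "rot": [0, 0, 0], "jaw": 1},
  {"xyz": [0, 0, 0.05], "rot": [0, 0, 0], "jaw": 1},
  {"xyz": [0, 0, 0], "rot": [0, 0, 0], "jaw": 1},
])

```text
time: 14.5
position: [526.3, -187.0, 100.3]
ee_rot: [[-0.981, 0.194, 0.001], [0.194, 0.981, 0.0], [-0.001, 0.0, -1.0]]
force: [0.1, 1.0, -1.4]
opening: 14.9
finger_force: 78.4
```

Call:
step_arm([
  {"xyz": [0, 0, 0.05], "rot": [0, 0, 0], "jaw": 1},
  {"xyz": [0, 0, 0.05], "rot": [0, 0, 0], "jaw": 1},
  {"xyz": [0, 0, 0], "rot": [0, 0, 0], "jaw": 1},
])

```text
time: 14.88
position: [526.2, -187.0, 98.2]
ee_rot: [[-0.981, 0.194, 0.001], [0.194, 0.981, 0.0], [-0.001, 0.0, -1.0]]
force: [0.2, 0.1, -3.4]
opening: 14.6
finger_force: 78.4
```

Call:
step_arm([
  {"xyz": [0, 0, 0.05], "rot": [0, 0, 0], "jaw": 1},
  {"xyz": [0, 0, 0.05], "rot": [0, 0, 0], "jaw": 1},
  {"xyz": [0, 0, 0], "rot": [0, 0, 0], "jaw": 1},
])

```text
time: 15.25
position: [526.3, -187.0, 96.2]
ee_rot: [[-0.981, 0.194, 0.001], [0.194, 0.981, 0.0], [-0.001, 0.0, -1.0]]
force: [1.5, -0.3, -2.4]
opening: 15.1
finger_force: 78.4
```

Call:
step_arm([
  {"xyz": [0, 0, 0.05], "rot": [0, 0, 0], "jaw": 1},
  {"xyz": [0, 0, 0.05], "rot": [0, 0, 0], "jaw": 1},
  {"xyz": [0, 0, 0], "rot": [0, 0, 0], "jaw": 1},
])

```text
time: 15.62
position: [526.3, -187.0, 94.2]
ee_rot: [[-0.981, 0.194, 0.001], [0.194, 0.981, 0.0], [-0.001, 0.0, -1.0]]
force: [0.1, 0.5, -1.3]
opening: 14.6
finger_force: 78.4
```

Call:
step_arm([
  {"xyz": [0, 0, 0.05], "rot": [0, 0, 0], "jaw": 1},
  {"xyz": [0, 0, 0.05], "rot": [0, 0, 0], "jaw": 1},
  {"xyz": [0, 0, 0], "rot": [0, 0, 0], "jaw": 1},
])

```text
time: 16.0
position: [526.4, -187.0, 92.4]
ee_rot: [[-0.981, 0.194, 0.001], [0.194, 0.981, 0.0], [-0.001, 0.0, -1.0]]
force: [-0.9, 1.3, 1.1]
opening: 14.5
finger_force: 79.0
```

The plate is on the straight shanks with no side load, and the barbs are starting. I'm pressing on in 1 mm steps.

Call:
step_arm([
  {"xyz": [0, 0, 0.05], "rot": [0, 0, 0], "jaw": 1},
  {"xyz": [0, 0, 0.05], "rot": [0, 0, 0], "jaw": 1},
  {"xyz": [0, 0, 0], "rot": [0, 0, 0], "jaw": 1},
])

```text
time: 16.38
position: [526.5, -187.1, 90.7]
ee_rot: [[-0.981, 0.194, 0.002], [0.194, 0.981, -0.0], [-0.002, 0.0, -1.0]]
force: [-1.9, 1.1, 7.4]
opening: 14.4
finger_force: 79.9
```

Call:
step_arm([
  {"xyz": [0, 0, 0.05], "rot": [0, 0, 0], "jaw": 1},
  {"xyz": [0, 0, 0], "rot": [0, 0, 0], "jaw": 1},
])

```text
time: 16.62
position: [526.5, -187.1, 89.8]
ee_rot: [[-0.981, 0.194, 0.002], [0.194, 0.981, -0.0], [-0.002, 0.0, -1.0]]
force: [-2.3, 1.1, 10.6]
opening: 14.5
finger_force: 80.2
```

Call:
step_arm([
  {"xyz": [0, 0, 0.05], "rot": [0, 0, 0], "jaw": 1},
  {"xyz": [0, 0, 0], "rot": [0, 0, 0], "jaw": 1},
])

```text
time: 16.88
position: [526.6, -187.1, 89.0]
ee_rot: [[-0.981, 0.194, 0.002], [0.194, 0.981, -0.0], [-0.002, 0.0, -1.0]]
force: [-3.3, 2.0, 12.3]
opening: 14.5
finger_force: 80.5
```

Call:
step_arm([
  {"xyz": [0, 0, 0.05], "rot": [0, 0, 0], "jaw": 1},
  {"xyz": [0, 0, 0], "rot": [0, 0, 0], "jaw": 1},
])

```text
time: 17.12
position: [526.6, -187.2, 88.1]
ee_rot: [[-0.981, 0.194, 0.002], [0.194, 0.981, -0.0], [-0.002, 0.0, -1.0]]
force: [-3.9, 2.3, 14.3]
opening: 15.0
finger_force: 80.8
```

Call:
step_arm([
  {"xyz": [0, 0, 0.05], "rot": [0, 0, 0], "jaw": 1},
  {"xyz": [0, 0, 0], "rot": [0, 0, 0], "jaw": 1},
])

```text
time: 17.38
position: [526.7, -187.2, 87.3]
ee_rot: [[-0.981, 0.194, 0.002], [0.194, 0.981, -0.0], [-0.002, 0.0, -1.0]]
force: [-4.8, 1.9, 16.3]
opening: 14.8
finger_force: 81.2
```

Call:
step_arm([
  {"xyz": [0, 0, 0.05], "rot": [0, 0, 0], "jaw": 1},
  {"xyz": [0, 0, 0], "rot": [0, 0, 0], "jaw": 1},
])

```text
time: 17.62
position: [526.3, -187.0, 85.4]
ee_rot: [[-0.981, 0.194, 0.001], [0.194, 0.981, 0.0], [-0.001, 0.0, -1.0]]
force: [-1.1, 1.5, 4.3]
opening: 14.9
finger_force: 80.1
```

The force fell, so the barbs have clicked. I'm continuing down to the shoulders.

Call:
step_arm([
  {"xyz": [0, 0, 0.05], "rot": [0, 0, 0], "jaw": 1},
  {"xyz": [0, 0, 0], "rot": [0, 0, 0], "jaw": 1},
])

```text
time: 17.88
position: [526.3, -187.0, 84.1]
ee_rot: [[-0.981, 0.194, 0.001], [0.194, 0.981, 0.0], [-0.001, 0.0, -1.0]]
force: [-0.5, -0.3, -10.2]
opening: 14.7
finger_force: 78.3
```

Call:
step_arm([
  {"xyz": [0, 0, 0.05], "rot": [0, 0, 0], "jaw": 1},
  {"xyz": [0, 0, 0], "rot": [0, 0, 0], "jaw": 1},
])

```text
time: 18.12
position: [526.2, -187.1, 83.0]
ee_rot: [[-0.981, 0.194, 0.001], [0.194, 0.981, 0.0], [-0.001, 0.0, -1.0]]
force: [-0.2, -0.3, -2.4]
opening: 14.7
finger_force: 79.6
```

Call:
step_arm([
  {"xyz": [0, 0, 0.05], "rot": [0, 0, 0], "jaw": 1},
  {"xyz": [0, 0, 0], "rot": [0, 0, 0], "jaw": 1},
])

```text
time: 18.38
position: [526.3, -187.0, 82.2]
ee_rot: [[-0.981, 0.194, 0.001], [0.194, 0.981, 0.0], [-0.001, 0.0, -1.0]]
force: [-0.1, -0.6, -2.6]
opening: 14.8
finger_force: 79.6
```

Call:
step_arm([
  {"xyz": [0, 0, 0.05], "rot": [0, 0, 0], "jaw": 1},
  {"xyz": [0, 0, 0], "rot": [0, 0, 0], "jaw": 1},
])

```text
time: 18.62
position: [526.4, -187.1, 81.5]
ee_rot: [[-0.981, 0.194, 0.001], [0.194, 0.981, -0.0], [-0.001, 0.0, -1.0]]
force: [-0.4, 0.5, 2.2]
opening: 14.7
finger_force: 80.1
```

Call:
step_arm([
  {"xyz": [0, 0, 0.05], "rot": [0, 0, 0], "jaw": 1},
  {"xyz": [0, 0, 0], "rot": [0, 0, 0], "jaw": 1},
])

```text
time: 18.88
position: [526.5, -187.1, 80.7]
ee_rot: [[-0.981, 0.194, 0.002], [0.194, 0.981, -0.0], [-0.002, 0.0, -1.0]]
force: [-1.9, 0.0, 7.1]
opening: 14.7
finger_force: 80.9
```

Call:
step_arm([
  {"xyz": [0, 0, 0.05], "rot": [0, 0, 0], "jaw": 1},
  {"xyz": [0, 0, 0], "rot": [0, 0, 0], "jaw": 1},
])

```text
time: 19.12
position: [526.5, -187.1, 80.0]
ee_rot: [[-0.981, 0.194, 0.002], [0.194, 0.981, -0.0], [-0.002, 0.0, -1.0]]
force: [-3.3, 1.4, 12.6]
opening: 14.4
finger_force: 81.7
```

Call:
step_arm([
  {"xyz": [0, 0, 0.04], "rot": [0, 0, 0], "jaw": 1},
  {"xyz": [0, 0, 0], "rot": [0, 0, 0], "jaw": 1},
])

```text
time: 19.38
position: [526.6, -187.1, 79.4]
ee_rot: [[-0.981, 0.194, 0.002], [0.194, 0.981, -0.0], [-0.002, 0.0, -1.0]]
force: [-5.6, 0.8, 16.1]
opening: 14.7
finger_force: 82.3
```

Call:
step_arm([
  {"xyz": [0, 0, -0.05], "rot": [0, 0, 0], "jaw": 1},
  {"xyz": [0, 0, -0.05], "rot": [0, 0, 0], "jaw": 1},
  {"xyz": [0, 0, -0.05], "rot": [0, 0, 0], "jaw": 1},
  {"xyz": [0, 0, 0], "rot": [0, 0, 0], "jaw": 1},
])

```text
time: 19.88
position: [526.4, -187.1, 81.5]
ee_rot: [[-0.981, 0.194, 0.001], [0.194, 0.981, -0.0], [-0.001, 0.0, -1.0]]
force: [0.3, -0.6, 0.8]
opening: 14.9
finger_force: 80.0
```

Call:
step_arm([
  {"xyz": [0, 0, 0], "rot": [0, 0, 0], "jaw": 0.3},
  {"xyz": [0, 0, 0], "rot": [0, 0, 0], "jaw": 0},
  {"xyz": [0, 0, 0], "rot": [0, 0, 0], "jaw": 0},
  {"xyz": [0, 0, 0], "rot": [0, 0, 0], "jaw": 0},
  {"xyz": [0, 0, 0], "rot": [0, 0, 0], "jaw": 0},
])

```text
time: 20.5
position: [526.3, -187.0, 81.5]
ee_rot: [[-0.981, 0.194, 0.001], [0.194, 0.981, 0.0], [-0.001, 0.0, -1.0]]
force: [-0.0, -0.4, 0.1]
opening: 42.6
finger_force: 0.0
```

Call:
step_arm([
  {"xyz": [0, 0, -0.5], "rot": [0, 0, 0], "jaw": 0},
  {"xyz": [0, 0, -1], "rot": [0, 0, 0], "jaw": 0},
  {"xyz": [0, 0, -1], "rot": [0, 0, 0], "jaw": 0},
  {"xyz": [0, 0, -1], "rot": [0, 0, 0], "jaw": 0},
  {"xyz": [0, 0, -1], "rot": [0, 0, 0], "jaw": 0},
  {"xyz": [0, 0, -1], "rot": [0, 0, 0], "jaw": 0},
  {"xyz": [0, 0, 0], "rot": [0, 0, 0], "jaw": 0},
])

```text
time: 21.38
position: [527.1, -187.3, 193.3]
ee_rot: [[-0.981, 0.194, 0.004], [0.194, 0.981, -0.001], [-0.004, -0.0, -1.0]]
force: [1.3, -0.8, 0.2]
opening: 42.6
finger_force: 0.0
```

Run:
```python
from h import *
P=pose();w,d=optics.camera('wrist');cv2.imwrite('pics/w7.png',w[:,:,::-1])
m=np.array(finder.outline_of('plate','wrist')[0]['pixels']);q=cloud('wrist',d,m,P);q=q[(q[:,2]>50)&(q[:,2]<72)]
A=np.c_[q[:,:2]-q[:,:2].mean(0),np.ones(len(q))];s=np.linalg.lstsq(A,q[:,2],rcond=None)[0];print(s,np.percentile(q[:,2],[2,50,98]),cv2.minAreaRect(q[:,:2].astype(np.float32)))
for x in(-60,60):
  for y in(-36,36):
    a=np.radians(-11);g=np.array([526,-187])+[x*np.cos(a)-y*np.sin(a),x*np.sin(a)+y*np.cos(a)]
    k=q[(lambda r:(r>7)&(r<16))(np.hypot(*(q[:,:2]-g).T))];print(x,y,len(k),np.median(k[:,2]) if len(k) else None)
```

```text
[1.44472901e-05 6.47607692e-04 6.04855956e+01] [59.08533385 60.48029226 61.89001771] ((525.922607421875, -186.7059326171875), (102.70633697509766, 150.1703643798828), 78.79023742675781)
-60 -36 1179 60.44448010056249
-60 36 1271 60.50851684764956
60 -36 475 60.43881095268671
60 36 539 60.53069538088488
```

View pics/w7.png

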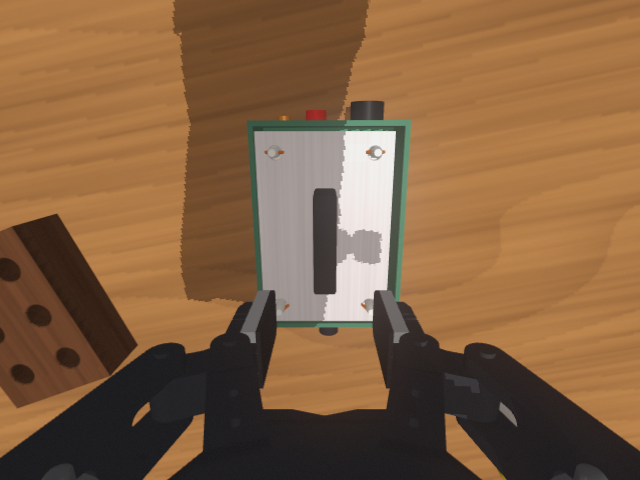

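The picture shows all four pins and their orange barbs through the plate at (273,152), (376,152), (281,306) and (368,306). The plate is level with its top at about 60.5 mm, so it is home, and the gripper is clear. I'm handing the job in.

```bash
python3 -c "
from bench import job
print(job.job_done())"
```

```text
the job is handed in; nothing more can be done
None
```

The plate is snapped onto all four standoffs, measured level and fully home, and released. I handed the job in at about 21 s of the 72 s allowed; the hand-in returned no verdict.

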